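# Rock the chute gate over to feed the next ball blanks

### The job

Slide the empty tray along the bench until it lies under the mouth of the chute lane that still holds brass balls, then press down the raised end of the rocker gate so that it tips over its pivot and all four balls roll down into the tray. Only push: the tray stays flat on the bench and is never picked up, no ball is touched by hand, and the tray that already holds balls and the tools around stay where they are. Finish with the hand clear.

Things in the scene. Friction and masses are not known exactly. Their poses are not given: they have to be found in the camera images.
- chute: Fixed grey steel twin-lane chute, origin on the bench under the gate pivot. Lanes run along its x at y = +65 mm (left, holds the waiting balls) and -65 mm (right, empty), falling 15 in 100 towards its -x (to the robot), from x = 115 to the mouths at x = -100 mm. Lanes: 26 mm wide inside, 30 outside, walls 18 high. Base plate 172 mm wide, begins at x = -30 mm; each lane's front leg is there too.
- chute_mouth (a point): Mouth of the left lane, which holds the balls: middle of its floor's lower edge, 40 mm above the bench, at (-100, 65, 40) mm in the chute's frame. The lane overhangs freely (underside 36 mm or more up) for 70 mm behind this edge, so a tray fits beneath. Balls leave at about 0.5 m/s and land 30 to 50 mm in front of the edge.
- gate (a joint): Steel rocker gate: plate 236 mm long across both lanes at chute x = 0, pivot 85 mm up midway between them, press tab at each end, round weight over the pivot (30 mm wide, top 60 mm above it). Radians: -0.2 (start) left end down, left lane barred, right end raised; +0.2 right end down, left lane open. Past level (0) the weight tips it to its stop and holds it; about 0.2 N at a tab moves it.
- tab_right (a point): Middle of the top of the gate's right press tab (tab 30 mm along the plate by 28 mm, 3 mm thick), 103 mm to the right of the pivot (chute -y). The raised one at the start: about 119 mm above the bench; 78 mm when down.
- tab_left (a point): Middle of the top of the gate's left press tab, the same size, 103 mm to the left of the pivot (chute +y). Down at the start: about 78 mm above the bench.
- tray: Open aluminium tray, 130 mm (its x) by 95 mm (its y) by 28 mm high outside, walls and floor 4 mm thick, empty and loose (about 0.2 to 0.35 kg), to the left in front of the chute. Origin at the centre of its underside, z up.
- full_tray: Open aluminium tray, 130 mm (its x) by 95 mm (its y) by 28 mm high outside, walls and floor 4 mm thick, holding three balls, under the mouth of the right lane. Origin at the centre of its underside. To be left where it is.
- ball1: Hollow brass ball blank, 20 mm across, 22 g, origin at its centre; waiting in the left lane behind the gate, the lowest, against the gate plate.
- ball2: Hollow brass ball blank, 20 mm across, 22 g, origin at its centre; waiting in the left lane behind the gate, second from the gate.
- ball3: Hollow brass ball blank, 20 mm across, 22 g, origin at its centre; waiting in the left lane behind the gate, third from the gate.
- ball4: Hollow brass ball blank, 20 mm across, 22 g, origin at its centre; waiting in the left lane behind the gate, fourth and topmost.
- done1: Hollow brass ball blank, 20 mm across, 22 g, origin at its centre; lying in the full tray from the start.
- done2: Hollow brass ball blank, 20 mm across, 22 g, origin at its centre; lying in the full tray from the start.
- done3: Hollow brass ball blank, 20 mm across, 22 g, origin at its centre; lying in the full tray from the start.
- dapping_block: Bystander: brass cube of 42 mm with round hollows, origin at the centre of its underside, beside the chute, on its left or its right.
- punch_tin: Bystander: steel tin 60 mm across and 75 mm high with steel punches standing in it to about 135 mm, origin at the centre of its underside, beside the chute, on its left or its right.
- mallet: Bystander: rawhide mallet lying to the right of the chute, handle along its x (from -170 mm), head 52 mm across and 85 mm long at x = 90 mm; origin on the bench under its handle.

How it is judged (in metres and radians):
On the way, in this order (a step that is already met when the one before it is completed fails the run):
1. the empty tray lies under the left lane's mouth while the gate still bars that lane (x of chute_mouth in the frame of tray between -0.065 and 0.065 m and y of chute_mouth in the frame of tray between -0.0475 and 0.0475 m and value of joint gate below -0.1 rad), for 0.2 s.
2. the gate is rocked over on to its other stop (value of joint gate above 0.15 rad), for 0.2 s.
At the end, for the whole second after the job is handed in: The gate rests over on its other side (joint above 0.15), all four balls lie at rest inside the tray (below 50 mm/s), the tray still lies with its outline under the left lane's mouth, and the three earlier balls are still in the full tray (x of chute_mouth in the frame of tray between -0.065 and 0.065 m and y of chute_mouth in the frame of tray between -0.0475 and 0.0475 m and value of joint gate above 0.15 rad and linear speed of tray below 0.01 m/s and x of ball1 in the frame of tray between -0.062 and 0.062 m and y of ball1 in the frame of tray between -0.045 and 0.045 m and height (world z) of each of ball1, ball2, ball3, ball4, done1, done2, done3 below 0.035 m and linear speed of each of ball1, ball2, ball3, ball4 below 0.05 m/s and x of ball2 in the frame of tray between -0.062 and 0.062 m and y of ball2 in the frame of tray between -0.045 and 0.045 m and x of ball3 in the frame of tray between -0.062 and 0.062 m and y of ball3 in the frame of tray between -0.045 and 0.045 m and x of ball4 in the frame of tray between -0.062 and 0.062 m and y of ball4 in the frame of tray between -0.045 and 0.045 m and x of done1 in the frame of full_tray between -0.062 and 0.062 m and y of done1 in the frame of full_tray between -0.045 and 0.045 m and x of done2 in the frame of full_tray between -0.062 and 0.062 m and y of done2 in the frame of full_tray between -0.045 and 0.045 m and x of done3 in the frame of full_tray between -0.062 and 0.062 m and y of done3 in the frame of full_tray between -0.045 and 0.045 m); the robot touches nothing.
It fails at once if the empty tray is lifted off the bench (12 mm) or tipped (0.15 rad) (height (world z) of tray above 0.012 m or angle between tray's own z axis and vertical above 0.15 rad).
It fails at once if the robot touches a ball (contact force between any of ball1, ball2, ball3, ball4, done1, done2, done3 and the fingers above 0.2 N or contact force between any of ball1, ball2, ball3, ball4, done1, done2, done3 and the arm above 0.2 N).
It fails at once if the full tray is moved by more than 25 mm (distance of full_tray from where it was at the start of the episode above 0.025 m).
It fails at once if a bystander is moved by more than 25 mm (distance of any of dapping_block, punch_tin, mallet from where it was at the start of the episode above 0.025 m).
It also fails if it takes over 58 s, if anything falls off the work surface, if the arm or the gripper's body presses on something with over 40 N, if the wrist force passes 120 N, or if a joint passes its speed limit or range.

### The arm

A 7-joint arm with a two-finger parallel gripper is mounted at the origin on the work surface. World frame = base frame: x ahead of the robot, y to its left, z up, the work surface at z = 0. Lengths are in m, angles in degrees, forces in N, time in s.
With the tool pointing down it reaches from about 0.425 to 0.95 m from the base axis. Payload 16.7 kg.
Tool frame: the origin (TCP) lies at the very end of the fingers, on their centre line; the grasp point (between the pads) lies 19 mm behind it; z points along the fingers, y is the line along which they close (so a half turn about z gives the same grasp; the last joint's range is limited). The gripper opens to 94 mm and grips with 3 to 60 N. Pads are 16 mm wide; open, the fingers measure 119 mm over their backs; the gripper's body (75 mm by 177 mm) begins 78 mm behind the grasp point.
Start: joints at [62.252, 24.414, 4.234, 92.017, -1.954, 63.644, -3.845], TCP at [0.222, -0.637, 0.205] pointing down, gripper open.
Joint ranges: [-163.25, 163.25], [-28.42, 122.38], [-70.27, 78.77], [12.13, 141.07], [-58.53, 238.53], [9.26, 117.41], [-156.51, 156.51]. Speed limits (degrees/s): [108.29, 108.29, 136.94, 136.94, 172.46, 172.46, 172.46].

### API

Orientations are given as [roll, pitch, yaw] about the fixed x, y, z axes, in that order (R = Rz(yaw) Ry(pitch) Rx(roll)).
In Python, from workcell import bot, capture, workorder, spotter gives the robot as it stands. The module is installed in compiled form; this text tells all that it offers.
- The arm moves only by the tool play_rows, never from a script. Its argument "rows" is a list that holds one entry, the list of rows, each a list of 4 numbers: the shift along the tool's x, y, z in m, then the turn about the tool's z in degrees. In form: [[[x, y, z, spin], ...]]. A call has 1 to 8 rows; each row is the pose to reach, as a shift and turn from the pose commanded when the call began, along the tool's axes at that moment; what a row does not reach only later rows make up. A row lasts 1/10 s, in which the tool goes at most 50 mm and 8.59 degrees, less where a joint would pass 70% of its speed; a pose out of reach is approached as far as the arm can. A call with a gripper value outside its range is refused whole. "hand" is the closure in counts, from 0 (fully open) to 255 (shut), set as the call begins (left out, the last holds). The fingers move at their own pace and stop on an object; the grip force is fixed at half the most. Time passes only in rows, so rows that repeat a pose let the fingers close. It gives the time, the measured TCP pose, the force, the opening and the grip force at its end, in the units of the state.
- bot.observe(): the state, without advancing time (a new reading comes with each control period).
- capture(name): name is "side" or "top"; returns a dict with "color" (480x640x3 uint8, blue, green, red), "intrinsics" (3x3 intrinsics, pixels), "position" and "orientation" of the camera in the world. Camera axes: x right, y down, z forward; pixel columns grow to the right and rows downward; lengths in m; the calibration is good to about 2 mm. A picture is of the moment at which its call begins. There is no depth.
- workorder.hand_in(): hands the job in; it is judged then, once.
Trained networks look in a picture, given as the dict that the camera call returned (one of the last four; its "shot" number tells which), for a name from the list of things; names that differ only in an ending like _2 or _b are one class to them, and where a whole thing is asked for, a point or a joint stands for the part that bears it (a point fixed in the world has none). Each returns a list of dicts, best first, with "confidence" (0 to 1); they miss things now and then, are a little off and sometimes report something else, mostly with a low value. They report only what shows in the picture. A call takes as long as a camera call.
- spotter.regions_of(picture, target): "mask" (480x640 bool, what is visible of it) and "extent" ([centre column, centre row, width, height] in pixels, round what is visible of it).
The state is a dict: "t": time; "joints": joint angles; "joint_vel": joint speeds; "effort": joint torques, N m; "ee_pos": TCP position; "ee_rot": TCP orientation; "force": force on the tool from outside, world axes, zero at the start; "ft_torque": the same for the moment, N m; "opening": finger opening in m; "finger_force": force on a finger pad.
Only numpy, scipy, OpenCV 4.12 (cv2) and the standard library are available. Lean on these libraries where they do the work, as an engineer would, in place of code of your own. Each camera call takes 0.05 s, during which the arm holds its last target. There are 200 camera calls.

## Working session

There is one attempt and no reset: what is moved stays moved. The work goes in short steps, Python scripts to look and compute and a tool call to move; the robot and the scene stay as the last step left them, time stands still between calls to the robot, and variables do not carry over. Pictures are saved under pics/ and viewed, at most 10 in all, crops included, and the job is handed in when it is done.

Besides the shell and the picture viewer there is one more tool, called after ">>>" as name(argument=value, ...) on one line, values as JSON. play_rows: Moves the arm, as the interface text tells. Its arguments: {"type":"object","properties":{"rows":{"type":"array","items":{"type":"array","items":{"type":"array","items":{"type":"number"}}}},"hand":{"type":"number"}},"required":["rows"]}

```bash
mkdir -p pics
python3 - <<'E'
from workcell import bot,capture,spotter
import cv2,numpy as np
s=bot.observe();print({k:s[k] for k in('t','ee_pos','ee_rot','opening','force')})
for n in('top','side'):
    p=capture(n);cv2.imwrite(f'pics/{n}0.png',p['color']);print(n,p['intrinsics'],p['position'],p['orientation'])
    for t in('chute','gate','tray','full_tray','tab_right','tab_left','ball1','dapping_block','punch_tin','mallet'):
        for r in spotter.regions_of(p,t)[:3]:
            m=r['mask'].astype(np.uint8);c,_=cv2.findContours(m,0,2)
            print(t,round(r['confidence'],2),np.round(r['extent'],1), np.round(cv2.boxPoints(cv2.minAreaRect(max(c,key=cv2.contourArea)))).tolist() if c else '')
E
```

```text
{'t': 0.0, 'ee_pos': array([ 0.22161805, -0.63713219,  0.20479999]), 'ee_rot': array([-1.79928769e+02,  4.34020253e-03,  1.91796008e+01]), 'opening': 0.09363373297177482, 'force': array([ 0.44582181,  0.61933136, -0.32030622])}
top [[466.98667091   0.         322.14087   ]
 [  0.         466.98667091 236.7627689 ]
 [  0.           0.           1.        ]] [0.4548564  0.02870959 0.80251184] [-1.67449176e+02 -3.71916866e-02 -9.05025357e+01]
chute 0.6 [303.4 218.  148.9 145.2] [[227.0, 282.0], [234.0, 146.0], [380.0, 153.0], [374.0, 289.0]]
gate 0.91 [304.9 215.3 147.7  31.5] [[230.0, 226.0], [230.0, 200.0], [378.0, 202.0], [378.0, 227.0]]
gate 0.26 [264.2 200.1   9.2  13.9] [[257.0, 202.0], [265.0, 195.0], [273.0, 203.0], [265.0, 210.0]]
tray 0.7 [162.3 302.2  81.4  88.8] [[119.0, 330.0], [145.0, 252.0], [204.0, 272.0], [178.0, 350.0]]
full_tray 0.85 [340.4 315.4  63.4  81.8] [[308.0, 353.0], [315.0, 272.0], [374.0, 277.0], [367.0, 358.0]]
full_tray 0.43 [302.6 220.9 147.9 141.1] [[227.0, 282.0], [234.0, 146.0], [380.0, 154.0], [374.0, 289.0]]
full_tray 0.29 [266.8 191.5  15.2  10.4] 
[... 1985 characters left out ...]
.6] [[224.0, 291.0], [305.0, 190.0], [327.0, 208.0], [246.0, 309.0]]
ball1 0.56 [237.8 270.1  10.5  10.9] [[234.0, 265.0], [244.0, 265.0], [244.0, 274.0], [234.0, 274.0]]
ball1 0.47 [232.6 264.7   8.8  10.8] [[226.0, 259.0], [235.0, 259.0], [235.0, 268.0], [226.0, 268.0]]
ball1 0.36 [255.9 279.6   7.4  10.7] [[252.0, 275.0], [259.0, 275.0], [259.0, 284.0], [252.0, 284.0]]
dapping_block 0.93 [200.6 338.6  28.2  39.1] [[181.0, 353.0], [185.0, 319.0], [219.0, 322.0], [215.0, 357.0]]
dapping_block 0.63 [281.5 264.6 155.  125.5] [[189.0, 265.0], [296.0, 173.0], [375.0, 266.0], [269.0, 357.0]]
punch_tin 0.89 [383.2 225.6  39.7  71.2] [[365.0, 256.0], [370.0, 189.0], [401.0, 192.0], [396.0, 258.0]]
```

View pics/top0.png

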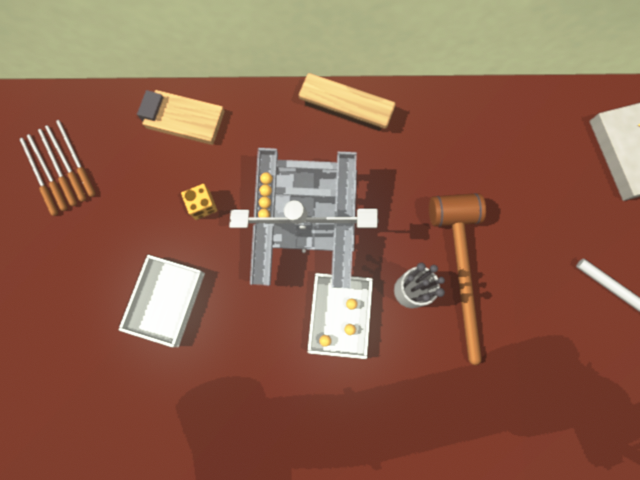

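View pics/side0.png

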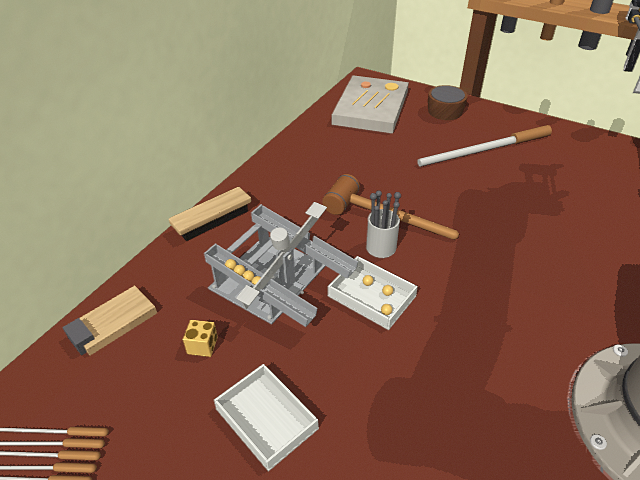

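The top view shows the empty tray around (162,302), the chute mouths at about (261,283) and (341,286), the tabs at (239,218) and (367,218), the tin at (418,287) and the block at (199,203). The side view agrees, with the tabs at (249,293) and (316,210). Next I'll fit the poses.

```bash
cat > h.py <<'E'
import numpy as np,cv2
from scipy.optimize import minimize,least_squares
from scipy.spatial.transform import Rotation as R
from workcell import bot,capture,spotter
def proj(p,X):
    q=(np.atleast_2d(X)-p['position'])@R.from_euler('xyz',p['orientation'],degrees=True).as_matrix()
    q=q@np.array(p['intrinsics']).T;return q[:,:2]/q[:,2:]
def ray(p,uv,z):
    d=R.from_euler('xyz',p['orientation'],degrees=True).as_matrix()@np.linalg.inv(p['intrinsics'])@[*uv,1]
    return p['position']+d*(z-p['position'][2])/d[2]
def tri(ps,uvs): 
    r=least_squares(lambda X:np.concatenate([proj(p,X)[0]-u for p,u in zip(ps,uvs)]),[.5,0,.05]);return r.x,np.abs(r.fun).max()
def tf(v,P):
    c,s=np.cos(v[2]),np.sin(v[2]);P=np.array(P,float);return np.c_[v[0]+c*P[:,0]-s*P[:,1],v[1]+s*P[:,0]+c*P[:,1],P[:,2]]
BOX=[(a*.065,b*.0475,z) for a in(-1,1) for b in(-1,1) for z in(0,.028)]
def fitbox(ps,ms,v0,B=BOX):
    def f(v):
        e=0
        for p,m in zip(ps,ms):
            k=np.zeros((480,640),np.uint8);h=cv2.convexHull(proj(p,tf(v,B)).astype(np.float32))
            cv2.fillConvexPoly(k,np.round(h*16).astype(int),1,shift=4);e-=(k&m).sum()/(k|m).sum()
        return e/len(ps)
    r=minimize(f,v0,method='Nelder-Mead',options=dict(initial_simplex=[v0]+[np.add(v0,d) for d in((.02,0,0),(0,.02,0),(0,0,.15))],xatol=1e-4,fatol=1e-5));return r.x,-r.fun
def best(p,n):
    r=spotter.regions_of(p,n);return r[0]['mask'].astype(np.uint8) if r else None
def two(): return [capture('top'),capture('side')]
E
python3 - <<'E'
from h import *
ps=two()
v0=[*ray(ps[0],(162,302),.014)[:2],-.3]
v,e=fitbox(ps,[best(p,'tray') for p in ps],v0);print('tray',v,e)
f0=[*ray(ps[0],(341,315),.014)[:2],-.08]
f,e=fitbox(ps,[best(p,'full_tray') for p in ps],f0);print('full',f,e)
for i in 0,1: print(fitbox(ps[i:i+1],[best(ps[i],'tray')],v0))
for a,b in (((239,218),(248.5,293)),((367,218),(316,210)),((293.5,210),(280,238)),((419,292),(383,235))): print('tri',tri(ps,[a,b]))
# chute fit
M=[(0,.103,.078),(0,-.103,.119)]
T=[(-.1,.065,.058),(-.1,-.065,.058),(.115,.065,.09),(.115,-.065,.09)]
res=least_squares(lambda v:np.concatenate([(proj(ps[0],tf(v,M+T))-[(239,218),(367,218),(261,284),(341.5,286),(267,150),(347,153)]).ravel(),(proj(ps[1],tf(v,M))-[(248.5,293),(316,210)]).ravel()]),[.56,.06,-.05])
c=res.x;print('chute',c,np.round(res.fun,1))
m=tf(c,[(-.1,.065,.04)])[0];print('mouth',m,'tabR',tf(c,M)[1])
im=[p['color'].copy() for p in ps]
for p,g in zip(ps,im):
    for w,B,col in((v,BOX,(255,0,0)),(f,BOX,(255,0,0)),(c,M+T+[(-.1,.065,.04)],(0,0,255))):
        for q in proj(p,tf(w,B)): cv2.circle(g,tuple(int(x) for x in np.round(q)),1,col,-1)
cv2.imwrite('pics/o.png',np.hstack([cv2.resize(im[0][130:380,100:460],None,fx=1.1,fy=1.1*1.0),cv2.resize(im[1][180:480,180:430],(330,275)*1)[:275]]) )
for n,z in(('punch_tin',.0),('dapping_block',.02)):
    print(n,[np.round(ray(p,spotter.regions_of(p,n)[0]['extent'][:2],.05),3) for p in ps])
E
```

```text
Traceback (most recent call last):
  File "h.py", line 23, in fitbox
    r=minimize(f,v0,method='Nelder-Mead',options=dict(initial_simplex=[v0]+[np.add(v0,d) for d in((.02,0,0),(0,.02,0),(0,0,.15))],xatol=1e-4,fatol=1e-5));return r.x,-r.fun
  File "h.py", line 21, in f
    cv2.fillConvexPoly(k,np.round(h*16).astype(int),1,shift=4);e-=(k&m).sum()/(k|m).sum()
                                                                   ~^~
TypeError: unsupported operand type(s) for &: 'int' and 'NoneType'
```

```bash
python3 - <<'E'
s=open('h.py').read()
s=s.replace("""    r=spotter.regions_of(p,n);return r[0]['mask'].astype(np.uint8) if r else None""","""    for k in range(4):
        r=spotter.regions_of(p,n)
        if r and r[0]['confidence']>.3: return r[0]['mask'].astype(np.uint8)""").replace("in zip(ps,ms):\n            k","in zip(ps,ms):\n            if m is None: continue\n            k")
open('h.py','w').write(s)
E
cat > m.py <<'E'
from h import *
ps=two()
v0=[*ray(ps[0],(162,302),.014)[:2],-.3]
ms=[best(p,'tray') for p in ps];print([m is not None for m in ms])
v,e=fitbox(ps,ms,v0);print('tray',v,e)
f0=[*ray(ps[0],(341,315),.014)[:2],-.08]
f,e=fitbox(ps,[best(p,'full_tray') for p in ps],f0);print('full',f,e)
for i in 0,1:
    if ms[i] is not None: print(fitbox(ps[i:i+1],[ms[i]],v0))
for a,b in (((239,218),(248.5,293)),((367,218),(316,210)),((293.5,210),(280,238)),((419,292),(383,235))): print('tri',tri(ps,[a,b]))
M=[(0,.103,.078),(0,-.103,.119)]
T=[(-.1,.065,.058),(-.1,-.065,.058),(.115,.065,.09),(.115,-.065,.09)]
res=least_squares(lambda v:np.concatenate([(proj(ps[0],tf(v,M+T))-[(239,218),(367,218),(261,284),(341.5,286),(267,150),(347,153)]).ravel(),(proj(ps[1],tf(v,M))-[(248.5,293),(316,210)]).ravel()]),[.56,.06,-.05])
c=res.x;print('chute',c,np.round(res.fun,1))
m=tf(c,[(-.1,.065,.04)])[0];print('mouth',m,'tabR',tf(c,M)[1])
im=[p['color'].copy() for p in ps]
for p,g in zip(ps,im):
    for w,B,col in((v,BOX,(255,0,0)),(f,BOX,(255,0,0)),(c,M+T+[(-.1,.065,.04)],(0,0,255))):
        for q in proj(p,tf(w,B)): cv2.circle(g,tuple(int(x) for x in np.round(q)),1,col,-1)
cv2.imwrite('pics/o.png',cv2.resize(np.hstack([im[0][130:430,105:395],im[1][180:480,180:430]]),(800,444)))
for n in('punch_tin','dapping_block'):
    for p in ps:
        k=best(p,n)
        if k is not None: print(n,np.round(ray(p,np.argwhere(k).mean(0)[::-1],.05),3))
E
python3 m.py
```

```text
[True, True]
tray [ 0.52321148  0.29548107 -0.31273932] 0.9507932241401503
full [ 0.49715271 -0.0018245  -0.11272427] 0.4380736203731971
(array([ 0.5228448 ,  0.2942867 , -0.30888097]), np.float64(0.9493269992082344))
(array([ 0.52289724,  0.29539041, -0.29092728]), np.float64(0.9588369813786344))
tri (array([0.64614339, 0.15884362, 0.08115001]), np.float64(0.7204306102723876))
tri (array([ 0.63545319, -0.04160616,  0.11701579]), np.float64(0.46361679234058784))
tri (array([0.64236116, 0.06825547, 0.13432176]), np.float64(1.7442345976130014))
tri (array([ 0.53383258, -0.13221193,  0.02832224]), np.float64(1.288082781860453))
chute [ 0.64140762  0.05712235 -0.05128464] [-0.1  0.9  3.  -0.4 -1.3 -0.4 -0.5  1.  -0.4 -0.2 -0.7 -0.  -1.2  1.3
  0.4 -2.3]
mouth [0.54487114 0.1271631  0.04      ] tabR [ 0.63612762 -0.04574223  0.119     ]
punch_tin [ 0.54  -0.128  0.05 ]
dapping_block [0.685 0.232 0.05 ]
dapping_block [0.674 0.254 0.05 ]
```

View pics/o.png

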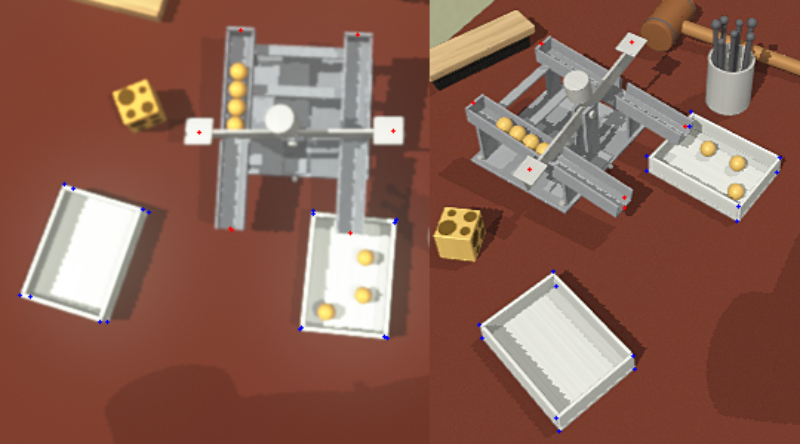

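The fit agrees in both views: empty tray at (0.523, 0.295), yaw −18°; mouth at (0.545, 0.127); right tab at (0.636, −0.046, 0.119). I'll push the tray's left long side with two finger tips, turning gradually, until it's at (0.503, 0.129) with yaw −3°.

```bash
cat > g.py <<'E'
import sys;from h import *
def rows(targets,p=None,yaw=None):
    s=bot.observe();p=s['ee_pos'];A=R.from_euler('xyz',s['ee_rot'],degrees=True).as_matrix()
    for t in targets:
        d=A.T@(np.array(t[:3])-p);dy=(t[3]-s['ee_rot'][2]+180)%360-180
        print(t,np.round(d,3).tolist(),round(-dy,1))
if __name__=='__main__': rows([eval(a) for a in sys.argv[1:]])
E
python3 g.py "(.5,-.35,.27,40)" "(.6,.1,.27,60)"
```

```text
(0.5, -0.35, 0.27, 40) [0.357, -0.18, -0.065] -20.8
(0.6, 0.1, 0.27, 60) [0.6, -0.572, -0.065] -40.8
```

>>> play_rows(rows=[[[0.0,0.0,-0.05,0],[0.357,-0.18,-0.065,-21],[0.357,-0.18,-0.065,-21],[0.357,-0.18,-0.065,-21],[0.357,-0.18,-0.065,-21],[0.357,-0.18,-0.065,-21],[0.357,-0.18,-0.065,-21],[0.357,-0.18,-0.065,-21]]], hand=92)

```text
t: 2.75
ee_pos: [0.4661, -0.3846, 0.269]
ee_rot: [180.0, -0.0, 40.2]
force: [0.3, -1.0, 0.1]
opening: 0.06
finger_force: 0.0
```

```bash
python3 g.py "(.62,.1,.27,60)" "(.56,.37,.2,72)"; python3 -c "
from workcell import bot;s=bot.observe();print(s['joints'],s['opening'],s['ee_pos'],s['ee_rot'])"
```

```text
(0.62, 0.1, 0.27, 60) [0.43, -0.271, -0.001] -19.8
(0.56, 0.37, 0.2, 72) [0.558, -0.516, 0.069] -31.8
[ 40.17683987  15.29116234  -8.2941855   96.65383136   2.3534103
  68.19383806 -18.5350967 ] 0.059957874881446806 [ 0.46609412 -0.38461506  0.26899648] [ 1.79969632e+02 -4.78190747e-03  4.01659761e+01]
```

>>> play_rows(rows=[[[0.43,-0.27,0,-20],[0.43,-0.27,0,-20],[0.43,-0.27,0,-20],[0.43,-0.27,0,-20],[0.43,-0.27,0,-20],[0.43,-0.27,0,-20],[0.43,-0.27,0,-20],[0.43,-0.27,0,-20]]])

```text
t: 3.55
ee_pos: [0.5869, -0.0033, 0.2689]
ee_rot: [180.0, -0.0, 60.2]
force: [1.4, -1.1, -0.2]
opening: 0.0597
finger_force: 0.0
```

```bash
python3 g.py "(.57,.38,.2,72)" "(.545,.365,.1,72)"
```

```text
(0.57, 0.38, 0.2, 72) [0.324, -0.205, 0.069] -11.8
(0.545, 0.365, 0.1, 72) [0.299, -0.22, 0.169] -11.8
```

>>> play_rows(rows=[[[0.32,-0.205,0.03,-12],[0.32,-0.205,0.03,-12],[0.32,-0.205,0.03,-12],[0.32,-0.205,0.03,-12],[0.32,-0.205,0.03,-12],[0.32,-0.205,0.07,-12],[0.32,-0.205,0.07,-12],[0.32,-0.205,0.07,-12]]])

```text
t: 4.35
ee_pos: [0.567, 0.3771, 0.1977]
ee_rot: [-180.0, -0.0, 72.2]
force: [0.8, 0.4, -0.6]
opening: 0.0602
finger_force: 0.0
```

```bash
python3 g.py "(.547,.376,.06,72.5)" "(.547,.376,.013,72.5)"
```

```text
(0.547, 0.376, 0.06, 72.5) [-0.007, -0.019, 0.138] -0.3
(0.547, 0.376, 0.013, 72.5) [-0.007, -0.019, 0.185] -0.3
```

>>> play_rows(rows=[[[-0.007,-0.019,0.05,0],[-0.007,-0.019,0.1,0],[-0.007,-0.019,0.14,0],[-0.007,-0.019,0.165,0],[-0.007,-0.019,0.18,0],[-0.007,-0.019,0.185,0],[-0.007,-0.019,0.185,0]]])

```text
t: 5.05
ee_pos: [0.5479, 0.3739, 0.014]
ee_rot: [180.0, -0.0, 72.2]
force: [0.2, -0.7, 0.1]
opening: 0.06
finger_force: 0.0
```

Run:
```python
from h import *
ps=two();ms=[best(p,'tray') for p in ps]
print(fitbox(ps,ms,[.523,.295,-.3]))
cv2.imwrite('pics/a.png',np.hstack([cv2.resize(ps[0]['color'],(400,300)),cv2.resize(ps[1]['color'],(400,300))]))
from g import rows
s=bot.observe();print(s['ee_pos'],s['ee_rot'],s['force'])
T0=np.array([.523,.295]);T1=np.array([.503,.129])
for d,k in((.058,0),(.056,0),(.056,.25),(.056,.5),(.056,.75),(.056,1)):
    th=-.305+k*.254;T=T0+k*(T1-T0)+d*np.array([-np.sin(th),np.cos(th)])
    rows([(round(T[0],4),round(T[1],4),.013,90+np.degrees(th))])
```

```text
(array([ 0.52295372,  0.29444568, -0.30529462]), np.float64(0.8354934326520458))
[0.54841684 0.37414461 0.01516299] [ 1.79921668e+02 -9.83194863e-02  7.21668793e+01] [-0.59015465  0.0513529   0.94212546]
(np.float64(0.5404), np.float64(0.3503), 0.013, np.float64(72.5247872485099)) [-0.025, -0.0, 0.002] -0.4
(np.float64(0.5398), np.float64(0.3484), 0.013, np.float64(72.5247872485099)) [-0.027, -0.0, 0.002] -0.4
(np.float64(0.5314), np.float64(0.3079), 0.013, np.float64(76.16306924759061)) [-0.068, 0.004, 0.002] -4.0
(np.float64(0.5229), np.float64(0.2671), 0.013, np.float64(79.80135124667135)) [-0.11, 0.008, 0.002] -7.6
(np.float64(0.5144), np.float64(0.2261), 0.013, np.float64(83.43963324575208)) [-0.151, 0.013, 0.002] -11.3
(np.float64(0.5059), np.float64(0.1849), 0.013, np.float64(87.07791524483281)) [-0.193, 0.017, 0.002] -14.9
```

View pics/a.png

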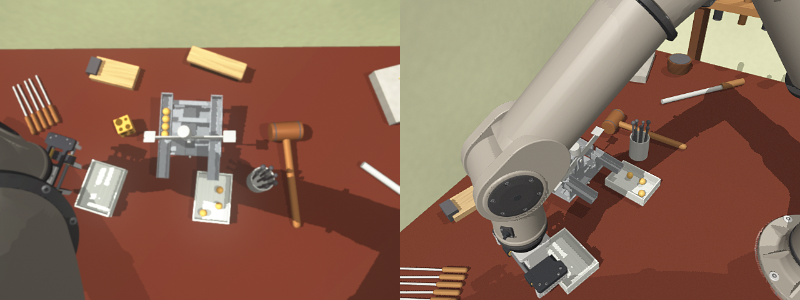

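The hand stands just left of the tray (top view about (65,150) of the half-size picture) with the fingers on the bench side of its long wall and nothing else near. I'll push slowly.

>>> play_rows(rows=[[[-0.008,0,0.001,0],[-0.016,0,0.001,0],[-0.022,0,0.001,0],[-0.028,0,0.001,-0.5],[-0.036,0.001,0.001,-1],[-0.044,0.002,0.001,-2],[-0.052,0.003,0.001,-2.5],[-0.06,0.003,0.001,-3.2]]])

```text
t: 6.05
ee_pos: [0.5322, 0.315, 0.0128]
ee_rot: [180.0, -0.0, 75.4]
force: [0.2, 2.2, 1.4]
opening: 0.0603
finger_force: 1.2
```

Run:
```python
from h import *
from g import rows
ps=two();v,e=fitbox(ps,[best(p,'tray') for p in ps],[.52,.26,-.25]);print(v,e)
s=bot.observe();print(s['ee_pos'],s['ee_rot'],s['force'])
for t in((.5229,.2671,.013,79.8),(.5144,.2261,.013,83.4),(.506,.185,.013,87.1)): rows([t])
```

```text
[ 0.51805871  0.25815067 -0.25991876] 0.637814810248434
[0.53206476 0.31506441 0.01253049] [-1.79987843e+02  3.12496304e-02  7.53480893e+01] [ 0.33055214  1.06747667 -0.14628476]
(0.5229, 0.2671, 0.013, 79.8) [-0.049, 0.003, -0.0] -4.5
(0.5144, 0.2261, 0.013, 83.4) [-0.091, 0.005, -0.0] -8.1
(0.506, 0.185, 0.013, 87.1) [-0.132, 0.008, -0.0] -11.8
```

>>> play_rows(rows=[[[-0.012,0.001,0,-1.2],[-0.024,0.002,0,-2.4],[-0.036,0.002,0,-3.4],[-0.048,0.003,0,-4.5],[-0.06,0.004,0,-5.5],[-0.07,0.004,0,-6.4],[-0.08,0.005,0,-7.3],[-0.09,0.005,0,-8.1]]])

```text
t: 7.05
ee_pos: [0.5141, 0.2264, 0.0126]
ee_rot: [-180.0, -0.0, 83.5]
force: [1.0, 1.4, -0.8]
opening: 0.0603
finger_force: 0.7
```

Run:
```python
from h import *
from g import rows
ps=two();v,e=fitbox(ps,[best(p,'tray') for p in ps],[.51,.17,-.12]);print(v,e)
s=bot.observe();print(s['ee_pos'],s['ee_rot'],s['force'])
cv2.imwrite('pics/b.png',np.hstack([cv2.resize(ps[0]['color'],(400,300)),cv2.resize(ps[1]['color'],(400,300))]))
for t in((.506,.187,.013,87.1),): rows([t])
```

```text
[ 0.50787281  0.1677253  -0.09626543] 0.44382787958887837
[0.51431972 0.22699677 0.0126924 ] [1.79998661e+02 2.99272991e-03 8.34415181e+01] [-0.07774122 -0.70660756  0.82271187]
(0.506, 0.187, 0.013, 87.1) [-0.041, -0.004, -0.0] -3.7
```

View pics/b.png

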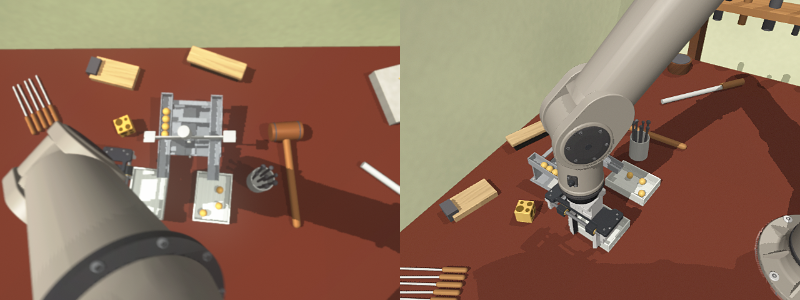

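The tray follows squarely and its far corner is already beneath the lane, with the gate and ball lane free of the hand. Last stretch now.

>>> play_rows(rows=[[[-0.01,-0.001,0,-1],[-0.02,-0.002,0,-2],[-0.03,-0.003,0,-3],[-0.036,-0.004,0,-3.7],[-0.04,-0.004,0,-3.7],[-0.04,-0.004,0,-3.7]]])

```text
t: 7.85
ee_pos: [0.5056, 0.1869, 0.0125]
ee_rot: [-180.0, 0.0, 87.1]
force: [0.5, -0.6, 0.4]
opening: 0.0601
finger_force: 0.0
```

>>> play_rows(rows=[[[0.01,0,0,0],[0.03,0,0,0],[0.06,0,0,0],[0.09,0.02,-0.03,0],[0.09,0.03,-0.08,0],[0.09,0.03,-0.13,0],[0.09,0.03,-0.18,0],[0.09,0.03,-0.25,0]]])

```text
t: 8.65
ee_pos: [0.5394, 0.2775, 0.2438]
ee_rot: [-180.0, -0.0, 87.2]
force: [1.2, -0.2, 0.0]
opening: 0.0597
finger_force: 0.0
```

```bash
python3 g.py "(.60,.1,.27,60)" "(.636,-.05,.27,80)"
```

```text
(0.6, 0.1, 0.27, 60) [-0.174, 0.069, -0.026] 27.2
(0.636, -0.05, 0.27, 80) [-0.322, 0.112, -0.026] 7.2
```

>>> play_rows(rows=[[[-0.05,0.02,-0.03,0],[-0.32,0.11,-0.03,0],[-0.32,0.11,-0.03,0],[-0.32,0.11,-0.03,0],[-0.48,0.1,-0.03,0],[-0.58,0.1,-0.03,0],[-0.64,0.1,-0.03,0],[-0.64,0.1,-0.03,0]]], hand=255)

```text
t: 9.45
ee_pos: [0.6028, -0.11, 0.2704]
ee_rot: [180.0, -0.0, 87.2]
force: [0.7, -0.7, -0.4]
opening: 0.0012
finger_force: 0.0
```

```bash
cat > k.py <<'E'
from h import *
from g import rows
ps=two()
ms=[best(p,'tray') for p in ps];print([m is not None and m.sum() for m in ms])
v,e=fitbox(ps,ms,[.503,.129,-.05]);print(v,e)
s=bot.observe();print(s['ee_pos'],s['ee_rot'],s['opening'])
c=[.6414,.0571,-.0513];m=tf(c,[(-.1,.065,.04)])[0]
d=m[:2]-v[:2];C,S=np.cos(v[2]),np.sin(v[2]);print('mouth in tray',C*d[0]+S*d[1],-S*d[0]+C*d[1])
im=[p['color'].copy() for p in ps]
for p,g in zip(ps,im):
    for q in proj(p,np.r_[tf(v,BOX),[m]]): cv2.circle(g,tuple(int(x) for x in np.round(q)),1,(255,0,0),-1)
cv2.imwrite('pics/c.png',cv2.resize(np.hstack([im[0][130:430,105:395],im[1][130:430,180:430]]),(800,444)))
rows([(.636,-.048,.2,87.1),(.636,-.048,.13,87.1)])
E
python3 k.py
```

```text
[np.uint64(4349), np.uint64(4441)]
[ 0.50221511  0.12891678 -0.06570585] 0.914545014897518
[ 0.60283845 -0.10932127  0.27000827] [-1.79977124e+02 -2.39750407e-02  8.70812363e+01] 0.00014876820796854594
mouth in tray 0.04267396982410479 0.0010295971228134128
(0.636, -0.048, 0.2, 87.1) [0.063, 0.03, 0.07] -0.0
(0.636, -0.048, 0.13, 87.1) [0.063, 0.03, 0.14] -0.0
```

View pics/c.png

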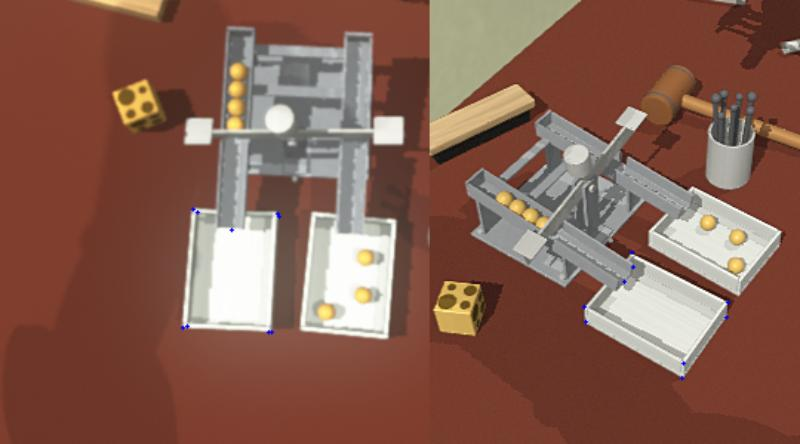

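The tray lies centred under the left mouth (edge at crop (231,230), 43 mm inside its frame), and the gate is still barred. Now the right tab.

>>> play_rows(rows=[[[0.03,0.015,0,0],[0.062,0.03,0.02,0],[0.062,0.03,0.06,0],[0.062,0.03,0.1,0],[0.062,0.03,0.125,0],[0.062,0.03,0.138,0],[0.062,0.03,0.138,0]]])

```text
t: 10.35
ee_pos: [0.6351, -0.0469, 0.131]
ee_rot: [-179.9, -0.0, 87.3]
force: [-0.2, -0.2, 0.8]
opening: 0.0009
finger_force: 0.0
```

>>> play_rows(rows=[[[0,0,0.01,0],[0,0,0.02,0],[0,0,0.03,0],[0,0,0.04,0],[0,0,0.047,0],[0,0,0.047,0]]])

```text
t: 10.95
ee_pos: [0.6351, -0.0487, 0.084]
ee_rot: [-179.9, -0.0, 87.2]
force: [0.2, -0.4, -0.8]
opening: 0.0005
finger_force: 0.0
```

>>> play_rows(rows=[[[0,0,-0.02,0],[0,0,-0.05,0],[0,0,-0.1,0],[0,0,-0.15,0],[-0.05,0,-0.18,0],[-0.1,0,-0.18,0],[-0.1,0,-0.18,0],[-0.1,0,-0.18,0]]])

```text
t: 11.75
ee_pos: [0.6304, -0.1508, 0.2654]
ee_rot: [180.0, 0.0, 87.0]
force: [0.5, 1.3, -0.8]
opening: 0.0007
finger_force: 0.0
```

```bash
python3 k.py
```

```text
[np.uint64(4185), np.uint64(1795)]
[ 0.50334543  0.12810267 -0.05140152] 0.42821985233798193
[ 0.63085434 -0.14667406  0.26503725] [-1.79983604e+02 -4.02788315e-02  8.73042105e+01] 0.000506210554466418
mouth in tray 0.04151367282421069 0.001174042743650748
(0.636, -0.048, 0.2, 87.1) [0.099, 0.001, 0.065] 0.2
(0.636, -0.048, 0.13, 87.1) [0.099, 0.001, 0.135] 0.2
```

View pics/c.png

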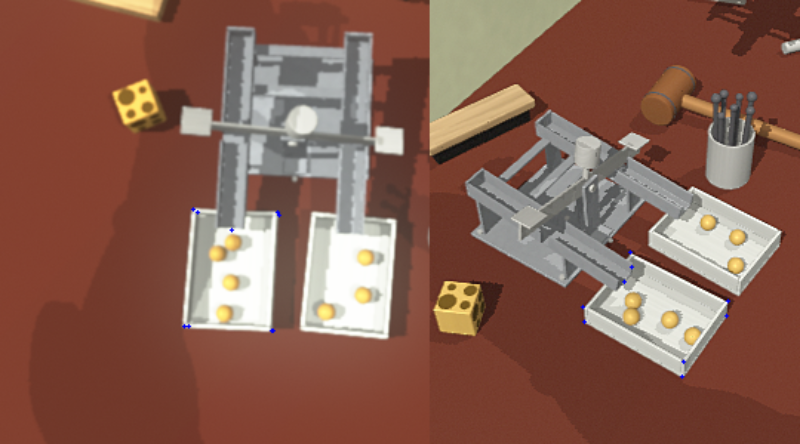

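The gate is over on its right stop and all four balls are in the tray, at crop positions (232,242), (218,254), (231,283) and (224,313). I'll wait a few seconds for them to stop rolling.

>>> play_rows(rows=[[[0,0,0,0],[0,0,0,0],[0,0,0,0],[0,0,0,0],[0,0,0,0],[0,0,0,0],[0,0,0,0],[0,0,0,0]]])

```text
t: 12.75
ee_pos: [0.6307, -0.1486, 0.2652]
ee_rot: [-180.0, -0.0, 87.2]
force: [0.8, 0.0, -1.1]
opening: 0.0007
finger_force: 0.0
```

>>> play_rows(rows=[[[0,0,0,0],[0,0,0,0],[0,0,0,0],[0,0,0,0],[0,0,0,0],[0,0,0,0],[0,0,0,0],[0,0,0,0]]])

```text
t: 13.55
ee_pos: [0.6308, -0.1485, 0.2652]
ee_rot: [180.0, -0.0, 87.2]
force: [0.2, 0.7, -0.0]
opening: 0.0006
finger_force: 0.0
```

>>> play_rows(rows=[[[0,0,0,0],[0,0,0,0],[0,0,0,0],[0,0,0,0],[0,0,0,0],[0,0,0,0],[0,0,0,0],[0,0,0,0]]])

```text
t: 14.35
ee_pos: [0.6308, -0.1485, 0.2652]
ee_rot: [180.0, -0.0, 87.2]
force: [0.4, -0.4, -0.3]
opening: 0.0006
finger_force: 0.0
```

Run:
```python
from h import *
import time
a=capture('top')['color'].astype(int)
for _ in range(5): b=capture('top')['color'].astype(int)
d=np.abs(a-b).max(2)[265:365,215:300];print(d.max(),(d>25).sum())
h=cv2.cvtColor(b.astype(np.uint8),cv2.COLOR_BGR2HSV)[265:365,215:300]
m=cv2.inRange(h,(15,120,120),(30,255,255));n,_,st,ce=cv2.connectedComponentsWithStats(m);print([(s[4],c.round(1).tolist()) for s,c in zip(st[1:],ce[1:])])
```

```text
4 0
[(np.int32(91), [31.1, 29.9]), (np.int32(78), [46.6, 28.4]), (np.int32(72), [45.0, 60.8]), (np.int32(83), [40.9, 77.9])]
```

Four balls lie at rest in the tray, and the scene is still.

```bash
python3 -c "
from workcell import workorder;print(workorder.hand_in())"
```

```text
the job is handed in; nothing more can be done
None
```

The job is handed in: the tray lies under the left mouth, the gate is tipped onto its other stop, all four balls are at rest in the tray and the hand is clear; the hand-in returned no verdict.

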